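Unpack a cold shipment and show the sample to the reader

ROBOT

A 6-joint arm with a two-finger parallel gripper is mounted at the origin on the work surface. World frame = base frame: x ahead of the robot, y to its left, z up, the work surface at z = 0. Lengths are in m, angles in rad, forces in N, time in s.
With the tool pointing down it reaches from about 0.325 to 0.9 m from the base axis. Payload 6.1 kg.
Tool frame: the origin (TCP) lies midway between the tips of the shut fingers; the grasp point (between the pads) lies 19 mm behind it; x points along the fingers, y is the direction in which the jaws open and shut, and the axes are right-handed (so a half turn about x gives the same grasp; the last joint's range is limited). The gripper opens to 85 mm and grips with 20 to 120 N. Pads are 22 mm wide; open, the fingers measure 114 mm over their backs; the gripper's body (76 mm by 85 mm) begins 54 mm behind the grasp point. The pads swing forward as they close: fully open they stand 13 mm farther back than shut.
Start: joints at [-1.433, 0.22, 1.526, -0, 1.395, -0.126], TCP at [0.163, -0.603, 0.231] pointing down, gripper open.
Joint ranges: [-2.98, 2.98], [-0.91, 2.08], [0.09, 2.57], [-1.24, 4.39], [0.2, 2.65], [-2.68, 2.68]. Speed limits (rad/s): [2.57, 2.57, 3.01, 3.14, 3.14, 3.14].

INTERFACE

Orientations are given as [roll, pitch, yaw] about the fixed x, y, z axes, in that order (R = Rz(yaw) Ry(pitch) Rx(roll)).
In Python, from plant import movep, move_l, set_joints, gripper_to, hold, inverse_kinematics, observe, get_image, get_calibration, Unreachable, job_done gives the robot as it stands. Calls block until the motion is done:
- movep(position, orientation): joint-space move of the TCP to a pose.
- move_l(position, feed=0.15, rotation=None, max_force=None): straight line of the TCP; rotation=None keeps the orientation; feed is the mean speed in m/s. With max_force (N) it stops when the force on the tool has changed by that much, and returns True; else False.
- set_joints(angles): joint-space move.
- gripper_to(opening, f_grip=None): finger opening in m; f_grip is the grip in N (None keeps the last); returns when the fingers have stopped.
- hold(seconds).
- inverse_kinematics(position, orientation): joint angles nearest the present ones, or None.
- observe(): the state.
- get_image(name): name is "scene" or "top" or "wrist"; returns (picture, depth): 480x640x3 uint8, red, green, blue; 480x640 float32, m along the optical axis (not along the pixel's ray), 0 where there is no reading.
- get_calibration(name): a dict with "intrinsics" (3x3 intrinsics, pixels), "dist_coeffs" ([k1, k2, p1, p2, k3] as OpenCV has them; the pictures are not rectified), "world_from_camera" (4x4, takes a point from camera to world coordinates). Camera axes: x right, y down, z forward; pixel columns grow to the right and rows downward; lengths in m; the calibration is good to about 2 mm. A picture is of the moment at which its call begins: read the wrist's pose just before it. get_calibration takes no time and is no camera call; for the wrist camera it gives the pose at the moment of the call.
A pose or a line that the arm cannot do raises Unreachable and nothing moves.
- job_done(): hands the job in, once; it reports no verdict.
The state is a dict: "time_s": time; "q": joint angles; "joint_velocities": joint speeds; "joint_torque": joint torques, N m; "eef_pos": TCP position; "tcp_rot": TCP orientation; "ft_force": force on the tool from outside, world axes, zero at the start; "torque": the same for the moment, N m; "opening": finger opening in m.
Only numpy, scipy, OpenCV 4.12 (cv2) and the standard library are available. Lean on these libraries where they do the work, as an engineer would, in place of code of your own. Each camera call takes 0.05 s, during which the arm holds its last target.

TASK

Sort the unpacked delivery on the foam lid: put the blue cooling brick into the clear tote with the blue handles and the red-lidded jar into the grey bin. Then pick up the sample bottle with the orange cap and present it to the upward-looking reader: hold it in the air, level, centred about 10 cm above the reader's dark glass, lengthways along the white line on the glass with the cap towards the green lamp, and finish there still holding it. Do not touch the reader, and leave the stapler, the brown bottle and the tip box where they are.

Things in the scene. Friction and masses are not known exactly. Their poses are not given: they have to be found in the camera images.
- sample_mid (a point): Centre (half-way along, half-way up) of the sample bottle lying on its side on the foam lid: a square-section pale blue-green bottle 32 x 32 mm with a paper label band and an orange screw cap, 104 mm long in all. Its x axis runs along the bottle towards the cap, z is up as it lies. The square body reaches from 52 mm behind this point to 24 mm ahead of it, so it can be gripped at this point across its 32 mm width. About 0.12 kg.
- sample_cap (a point): Centre of the orange cap (29 mm diameter, 22 mm long) of the sample bottle, 41 mm from its centre along the bottle.
- brick_mid (a point): Centre of the blue rigid cooling brick, 80 mm long (its x axis) x 45 mm wide (y) x 30 mm high, lying flat on the foam lid. About 0.15 kg.
- jar_mid (a point): Centre (half-way up) of the empty round transport jar, white with a red lid, 46 mm diameter, 48 mm high, standing on the foam lid. About 0.06 kg.
- lid: White foam box lid lying flat on the bench as an unpacking board, fixed, 170 mm (x) x 300 mm (y) x 25 mm thick with no rim; origin at the centre of its underside, so its top is 25 mm higher. The three delivered items lie on it side by side in any order, about 100 mm between centres along its y axis.
- tote_in (a point): Centre of the inner floor of the clear tote with two dark blue handles (one on each y end), fixed; outside 150 mm (x) x 180 mm (y) x 55 mm high, walls and floor 4 mm thick, open at the top; the rim is 51 mm above this point. For the cooling brick. Tote, grey bin and reader change places from time to time.
- scrap_in (a point): Centre of the inner floor of the plain grey bin, fixed; outside 150 mm (x) x 180 mm (y) x 55 mm high, walls and floor 4 mm thick, open at the top; the rim is 51 mm above this point. For the jar.
- reader_glass (a point): Centre of the dark glass window (86 x 74 mm) on top of the light grey reader, fixed, its housing 130 mm (x) x 110 mm (y) and 45 mm high; the glass is its highest face, level, and looks straight up. A white line on the glass runs along the x axis of this frame and the +x end of the housing carries the green lamp bar, 58 mm from this point.
- stapler: Red stapler standing on the bench, 130 x 34 x 50 mm, origin at the centre of its underside. Leave alone.
- reagent: Brown glass bottle with black cap, 60 mm diameter, 110 mm high, origin at the centre of its underside. Leave alone.
- tipbox: Blue pipette-tip box with white top, 85 x 120 x 45 mm, origin at the centre of its underside. Leave alone.
There are look-alikes about, which are no part of the job. What is shaped like the part that bears sample_mid but pink or yellow is not meant.

How it is judged:
On the way, in this order (a step that is already met when the one before it is completed fails the run):
1. the cooling brick lies in the clear tote and the jar in the grey bin, both let go (x of brick_mid in the frame of tote_in between -0.072 and 0.072 m and y of brick_mid in the frame of tote_in between -0.087 and 0.087 m and z of brick_mid in the frame of tote_in between -0.005 and 0.05 m and x of jar_mid in the frame of scrap_in between -0.072 and 0.072 m and y of jar_mid in the frame of scrap_in between -0.087 and 0.087 m and z of jar_mid in the frame of scrap_in between -0.005 and 0.045 m and contact force between each of brick, jar and the fingers below 0.1 N), for 0.2 s.
2. the sample bottle is held level in the air over the reader's glass, cap towards the green lamp (x of sample_mid in the frame of reader_glass between -0.02 and 0.02 m and y of sample_mid in the frame of reader_glass between -0.02 and 0.02 m and z of sample_mid in the frame of reader_glass between 0.08 and 0.12 m and angle between sample_mid's own x axis and vertical between 1.396 and 1.746 rad and angle between the x axis of sample_mid and the x axis of reader_glass, either way round below 0.175 rad and x of sample_cap in the frame of reader_glass above 0.01 m and contact force between sample and the fingers above 0.5 N), for 0.2 s.
At the end, for the whole second after the job is handed in: Brick in the clear tote, jar in the grey bin, both let go. Bottle still and gripped, its centre 80 to 120 mm above the glass and within 20 mm of the glass centre both ways, level and along the white line within 10 degrees, cap towards the green lamp (all of step 1 and all of step 2 and linear speed of each of sample, brick, jar below 0.03 m/s and angular speed of sample below 0.2 rad/s); the arm keeps its last pose, push and grip.
It fails at once if the reader is touched (contact force between reader and anything else above 1 N).
It fails at once if the stapler is pushed out of place (more than 20 mm) (distance of stapler from where it was at the start of the episode above 0.02 m).
It fails at once if the brown bottle is pushed out of place (more than 20 mm) (distance of reagent from where it was at the start of the episode above 0.02 m).
It fails at once if the tip box is pushed out of place (more than 20 mm) (distance of tipbox from where it was at the start of the episode above 0.02 m).
It also fails if it takes over 66 s, if anything falls off the work surface, if the arm or the gripper's body presses on something with over 40 N, if the wrist force passes 120 N, or if a joint passes its speed limit or range.

## Working session

There is one attempt and no reset: what is moved stays moved. The work goes in short steps, each a Python script; the robot and the scene stay as the last script left them, time stands still between calls to the robot, and variables do not carry over. Pictures are saved under pics/ and viewed, and the job is handed in when it is done.

```bash
mkdir -p pics; ls
python3 - <<'E'
from plant import *
import cv2,numpy as np
s=observe();print(s['time_s'],s['eef_pos'],s['tcp_rot'],s['opening'])
for n in("scene","top","wrist"):
    c=get_calibration(n);print(n,c['intrinsics'],c['dist_coeffs'],c['world_from_camera'])
    p,d=get_image(n);np.savez('pics/%s0.npz'%n,p=p,d=d,T=c['world_from_camera'])
    cv2.imwrite('pics/%s0.png'%n,p[:,:,::-1]);print((d>0).mean())
E
```

```text
pics
0.0 [ 0.16290976 -0.60275973  0.23018752] [-1.71215996  1.56881019  1.69323769] 0.08584187349153526
scene [[473.18200142   0.         315.9362611 ]
 [  0.         473.18200142 246.73446352]
 [  0.           0.           1.        ]] [-0.06201852  0.          0.          0.          0.        ] [[-0.66948219  0.4681837  -0.57671277  1.20958963]
 [ 0.7426624   0.43825956 -0.50634091  0.60281066]
 [ 0.01568932 -0.76728911 -0.6411094   0.84372984]
 [ 0.          0.          0.          1.        ]]
0.996064453125
top [[475.12025767   0.         313.47544096]
 [  0.         475.12025767 233.5069879 ]
 [  0.           0.           1.        ]] [-0.10813244  0.          0.          0.          0.        ] [[-0.10694878 -0.97050833  0.21604522  0.30632537]
 [-0.99426371  0.10467331 -0.02198137 -0.03528343]
 [-0.00128107 -0.21715681 -0.97613589  0.98130049]
 [ 0.          0.          0.          1.        ]]
0.9963053385416667
wrist [[419.90488515   0.         321.51095141]
 [  0.         419.90488515 241.45946744]
 [  0.           0.           1.        ]] [-0.0475283  0.         0.         0.         0.       ] [[ 0.26024659 -0.92989008 -0.25995412  0.22907798]
 [-0.96554133 -0.25099509 -0.0687852  -0.58628609]
 [-0.00128454  0.26889756 -0.96316792  0.37472572]
 [ 0.          0.          0.          1.        ]]
0.9961197916666666
```

View pics/top0.png

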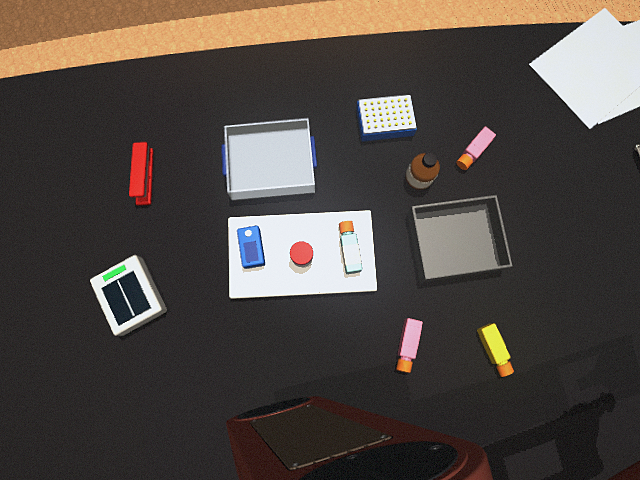

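View pics/scene0.png

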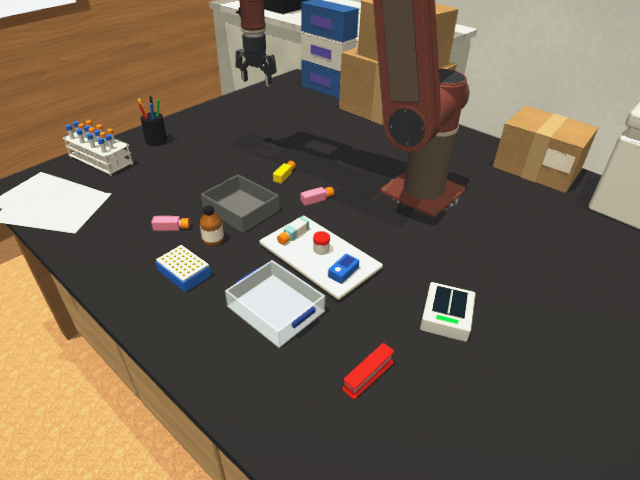

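View pics/wrist0.png

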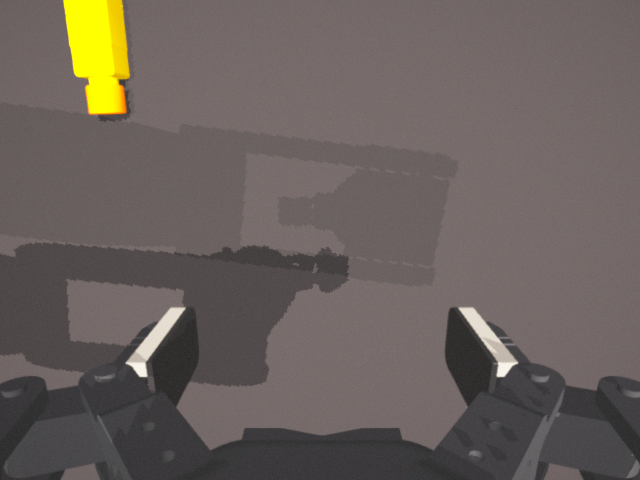

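The top view shows, on the lid, the brick at (251,247), the jar at (301,253) and the sample bottle at (350,248) with its cap up-image. The tote is at (270,160), the grey bin at (458,240) and the reader at (128,296) with its lamp at (115,272). The pink and yellow bottles are decoys. The wrist view shows only the yellow decoy.

```bash
cat > h.py <<'E'
from plant import *
import cv2,numpy as np
def rays(c,px):
    px=np.asarray(px,float).reshape(-1,1,2)
    u=cv2.undistortPoints(px,np.array(c['intrinsics']),np.array(c['dist_coeffs']))[:,0]
    return np.c_[u,np.ones(len(u))]
def cast(c,px,z,T=None):
    T=np.array(c['world_from_camera'] if T is None else T);r=rays(c,px)@T[:3,:3].T;o=T[:3,3]
    return o+r*((z-o[2])/r[:,2])[:,None]
def deproj(c,px,d,T=None):
    T=np.array(c['world_from_camera'] if T is None else T)
    return rays(c,px)*np.asarray(d)[:,None]@T[:3,:3].T+T[:3,3]
def tri(c1,p1,c2,p2,T1=None,T2=None):
    A=np.zeros((3,3));b=np.zeros(3);O=[]
    for c,p,T in((c1,p1,T1),(c2,p2,T2)):
        T=np.array(c['world_from_camera'] if T is None else T)
        v=T[:3,:3]@rays(c,p)[0];v/=np.linalg.norm(v);P=np.eye(3)-np.outer(v,v);A+=P;b+=P@T[:3,3];O.append((P,T[:3,3]))
    x=np.linalg.solve(A,b);return x,[np.linalg.norm(P@(x-o)) for P,o in O]
def hsv(p):return cv2.cvtColor(p,cv2.COLOR_RGB2HSV)
def mask(p,lo,hi,roi=None):
    m=cv2.inRange(hsv(p),np.array(lo),np.array(hi))
    if roi:
        k=np.zeros_like(m);x0,y0,x1,y1=roi;k[y0:y1,x0:x1]=255;m&=k
    return m
def big(m):
    cs,_=cv2.findContours(m,cv2.RETR_EXTERNAL,cv2.CHAIN_APPROX_NONE)
    c=max(cs,key=cv2.contourArea);k=np.zeros_like(m);cv2.drawContours(k,[c],-1,255,-1);return k
E
python3 - <<'E'
from h import *
top=get_calibration('top');sc=get_calibration('scene')
t=np.load('pics/top0.npz');s=np.load('pics/scene0.npz')
R={'lamp':([45,120,80],[75,255,255],(80,240,180,340),(410,280,490,345)),
'cap':([5,150,120],[22,255,255],(330,210,370,285),(270,215,315,250)),
'brick':([100,120,50],[130,255,255],(230,215,275,280),(320,250,365,290)),
'jarlid':([0,150,100],[8,255,255],(280,230,325,280),(305,225,340,255)),
'glass':([80,30,10],[130,255,90],(90,260,165,330),(425,280,480,320)),
'bottle':([75,15,100],[95,255,255],(330,210,375,285),(275,215,320,250)),
'lid':([0,0,200],[180,40,255],(215,200,390,305),(255,210,385,300)),
'readertop':([0,0,180],[180,40,255],(80,245,175,345),(415,280,485,345)),
}
for n,(lo,hi,r1,r2) in R.items():
    o=[]
    for im,c,r in((t,top,r1),(s,sc,r2)):
        m=big(mask(im['p'],lo,hi,r));ys,xs=np.nonzero(m);ctr=(xs.mean(),ys.mean())
        w=deproj(c,np.c_[xs,ys],im['d'][ys,xs]);o.append(ctr)
        zt=np.percentile(w[:,2],90);q=w[abs(w[:,2]-zt)<.006]
        rc=cv2.minAreaRect((q[:,:2]*1000).astype(np.float32))
        print(n,len(xs),np.round(ctr,1),'ztop %.4f med %.4f'%(zt,np.median(w[:,2])),'mean',q.mean(0).round(4),'rect',np.round(rc[0],1),np.round(rc[1],1),round(rc[2],1))
    x,e=tri(top,o[0],sc,o[1]);print('   tri',x.round(4),np.round(e,4))
# containers: depth in top
for n,(x0,y0,x1,y1) in {'tote':(215,110,325,208),'bin':(400,185,520,290),'reader':(80,245,175,345)}.items():
    ys,xs=np.mgrid[y0:y1,x0:x1];ys=ys.ravel();xs=xs.ravel();w=deproj(top,np.c_[xs,ys],t['d'][ys,xs])
    q=w[(w[:,2]>.035)&(w[:,2]<.075)];rc=cv2.minAreaRect((q[:,:2]*1000).astype(np.float32))
    print(n,len(q),np.percentile(q[:,2],[10,50,90]).round(4),np.round(rc[0],1),np.round(rc[1],1),rc[2])
E
```

```text
lamp 131 [113.6 272.6] ztop 0.0450 med 0.0432 mean [0.4766 0.3555 0.0432] rect [476.7 355.7] [11.8 50.4] 22.4
lamp 84 [446.6 318.8] ztop 0.0464 med 0.0446 mean [0.4775 0.356  0.0445] rect [477.4 356.5] [14.6 47.6] 20.5
   tri [0.4765 0.3556 0.0434] [0.0002 0.0002]
cap 137 [345.8 226.2] ztop 0.0542 med 0.0516 mean [ 0.5204 -0.1231  0.0522] rect [ 520.  -123.2] [20.8 23.6] 6.0
cap 99 [282.8 237.8] ztop 0.0553 med 0.0470 mean [ 0.5236 -0.1185  0.0539] rect [ 523.  -117.4] [24.1 18.4] 0.9
   tri [ 0.5216 -0.1225  0.0417] [0.0012 0.0012]
brick 884 [250.4 246.6] ztop 0.0554 med 0.0531 mean [0.5001 0.072  0.0532] rect [500.7  72.1] [79.2 43.9] 4.3
brick 547 [343.2 268. ] ztop 0.0568 med 0.0540 mean [0.5057 0.0771 0.0552] rect [503.8  76.2] [79.9 42.9] 4.3
   tri [0.5013 0.0735 0.0392] [0.0003 0.0003]
jarlid 395 [301.  252.3] ztop 0.0735 med 0.0713 mean [ 0.4731 -0.0277  0.0714] rect [472.7 -27.6] [42.9 42.2] 83.9
jarlid 184 [321.2 238. ] ztop 0.0751 med 0.0721 mean [ 0.4768 -0.0236  0.0729] rect [475.  -23.4] [42.4 39.3] 42.0
   tri [ 0.4737 -0.0268  0.0651] [0.001 0.001]
glass 1468 [125.6 
[... 628 characters left out ...]
44.2 103.7] 86.9
lid 4351 [323.6 257. ] ztop 0.0562 med 0.0259 mean [0.4944 0.0207 0.0556] rect [486.4 -20.5] [245.6 104.9] 87.3
   tri [ 0.4776 -0.0209  0.0063] [0.0071 0.0071]
readertop 3277 [124.9 294.6] ztop 0.0446 med 0.0420 mean [0.43   0.3337 0.0422] rect [431.1 335.1] [128.3 108.6] 22.8
readertop 1904 [449.2 306.4] ztop 0.0459 med 0.0433 mean [0.4362 0.3391 0.0436] rect [433.4 337.6] [132.2 107.4] 23.2
   tri [0.4305 0.3372 0.0341] [0.0007 0.0007]
tote 1435 [0.0396 0.0507 0.0542] [690.1  19. ] [196.9 151.9] 88.92913818359375
bin 1240 [0.0385 0.0515 0.0552] [ 474.9 -352.5] [152.3 183.4] 1.7764308452606201
reader 3356 [0.0391 0.0419 0.0445] [430.9 335.2] [131.  112.7] 22.29564094543457
```

Both cameras agree to a few mm. The reader's x axis (glass to lamp) points about 23.5° from world x, and the lid items are at roughly 3–4°. Next I'll refine the positions with two wrist views.

```bash
cat >> h.py <<'E'
from scipy.spatial.transform import Rotation as Ro
def down(deg):
    a=np.radians(deg);x=np.array([0,0,-1.]);y=np.array([np.cos(a),np.sin(a),0]);z=np.cross(x,y)
    return Ro.from_matrix(np.c_[x,y,z]).as_euler('xyz')
def jaw(rot):
    y=Ro.from_euler('xyz',rot).as_matrix()[:,1];return np.degrees(np.arctan2(y[1],y[0]))
E
python3 - <<'E'
from h import *
o=observe();print('jaw',jaw(o['tcp_rot']),Ro.from_euler('xyz',o['tcp_rot']).as_matrix().round(3).tolist())
for p in([.5,.0735,.05],[.69,.019,.06],[.473,-.03,.05],[.475,-.35,.06],[.48,-.125,.04],[.424,.333,.13]):
    for a in(-90,90,113):
        q=inverse_kinematics(p,down(a));print(p,a,None if q is None else np.round(q,2))
for k,p in enumerate(([.43,-.07,.30],[.43,.03,.30])):
    movep(p,down(-90));hold(.2)
    c=get_calibration('wrist');im,d=get_image('wrist');T=c['world_from_camera']
    np.savez('pics/w%d.npz'%(k+1),p=im,d=d,T=T);cv2.imwrite('pics/w%d.png'%(k+1),im[:,:,::-1])
    print(observe()['time_s'],observe()['eef_pos'],T[:3,3])
E
```

```text
jaw -74.88308484701037 [[-0.0, 0.261, -0.965], [0.002, -0.965, -0.261], [-1.0, -0.002, -0.0]]
[0.5, 0.0735, 0.05] -90 [-0.01  0.15  1.98 -0.    1.01  1.56]
[0.5, 0.0735, 0.05] 90 [-0.01  0.15  1.98 -0.    1.01 -1.58]
[0.5, 0.0735, 0.05] 113 [-0.01  0.15  1.98 -0.    1.01 -1.98]
[0.69, 0.019, 0.06] -90 [-0.09  0.53  1.46 -0.    1.15  1.48]
[0.69, 0.019, 0.06] 90 [-0.09  0.53  1.46 -0.    1.15 -1.66]
[0.69, 0.019, 0.06] 113 [-0.09  0.53  1.46 -0.    1.15 -2.06]
[0.473, -0.03, 0.05] -90 [-0.23  0.08  2.06  0.    1.01  1.34]
[0.473, -0.03, 0.05] 90 [-0.23  0.08  2.06  0.    1.01 -1.8 ]
[0.473, -0.03, 0.05] 113 [-0.23  0.08  2.06 -0.    1.01 -2.2 ]
[0.475, -0.35, 0.06] -90 [-0.77  0.32  1.75  0.    1.07  0.8 ]
[0.475, -0.35, 0.06] 90 [-0.77  0.32  1.75  0.    1.07 -2.34]
[0.475, -0.35, 0.06] 113 None
[0.48, -0.125, 0.04] -90 [-0.41  0.15  2.    0.    0.99  1.16]
[0.48, -0.125, 0.04] 90 [-0.41  0.15  2.    0.    0.99 -1.98]
[0.48, -0.125, 0.04] 113 [-0.41  0.15  2.    0.    0.99 -2.39]
[0.424, 0.333, 0.13] -90 [ 0.52  0.11  1.85 -0.    1.18  2.09]
[0.424, 0.333, 0.13] 90 [ 0.52  0.11  1.85 -0.    1.18 -1.05]
[0.424, 0.333, 0.13] 113 [ 0.52  0.11  1.85 -0.    1.18 -1.45]
2.55 [ 0.42998751 -0.07042051  0.29987117] [ 0.49856103 -0.07157937  0.44425292]
3.2833 [0.43009971 0.02910608 0.29995202] [0.49863954 0.02804226 0.44436199]<sys>:0: UserWarning: Gimbal lock detected. Setting third angle to zero since it is not possible to uniquely determine all angles.
```

View pics/w1.png

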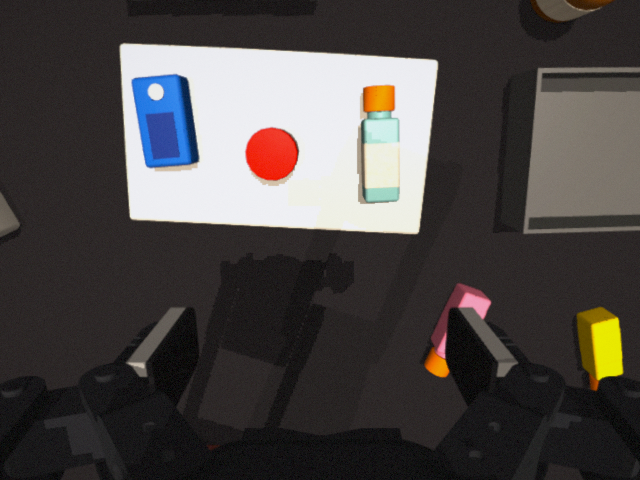

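View pics/w2.png

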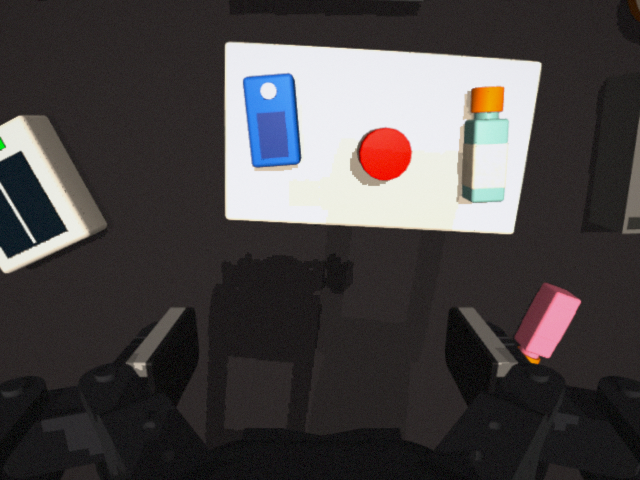

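In w1 the brick is at (165,120), the jar lid at (272,154) and the sample bottle at (380,145), cap at (379,98). In w2 the same items are at (272,120), (385,154) and (486,145), cap at (487,99). Now I'll measure from both.

Run:
```python
from h import *
c=get_calibration('wrist');W=[np.load('pics/w%d.npz'%k) for k in(1,2)]
S={'brick':([100,120,40],[130,255,255]),'jar':([0,150,100],[4,255,255]),'cap':([5,150,120],[22,255,255]),'teal':([75,40,80],[97,255,255])}
roi=[(120,40,440,235),(222,40,540,235)]
for n,(lo,hi) in S.items():
    cs=[];cor=[]
    for im,r in zip(W,roi):
        m=mask(im['p'],lo,hi,r);m=m if n=='teal' else big(m)
        ys,xs=np.nonzero(m);w=deproj(c,np.c_[xs,ys],im['d'][ys,xs],im['T']);zt=np.percentile(w[:,2],90);q=w[abs(w[:,2]-zt)<.006]
        rc=cv2.minAreaRect((q[:,:2]*1000).astype(np.float32));cs.append((xs.mean(),ys.mean()))
        print(n,len(xs),np.round(cs[-1],1),'zt %.4f'%zt,'rect',np.round(rc[0],1),np.round(rc[1],1),round(rc[2],2))
    x,e=tri(c,cs[0],c,cs[1],W[0]['T'],W[1]['T']);print('  tri',x.round(4),np.round(e,4))
for im,r in zip(W,roi): # lid height
    m=mask(im['p'],[0,0,200],[180,40,255],r);ys,xs=np.nonzero(m);w=deproj(c,np.c_[xs,ys],im['d'][ys,xs],im['T']);print('lid z',np.median(w[:,2]))
```

```text
brick 4839 [165.  120.2] zt 0.0579 rect [502.   71.7] [78.8 44.3] 3.82
brick 4465 [271.9 119.6] zt 0.0580 rect [501.9  72.4] [78.6 44.3] 4.19
  tri [0.5033 0.0735 0.0426] [0. 0.]
jar 2133 [271.4 153.5] zt 0.0757 rect [474.  -28.2] [44.4 43.7] 88.59
jar 2139 [384.6 153.5] zt 0.0757 rect [473.9 -27.1] [44.4 43.7] 89.5
  tri [ 0.474  -0.0276  0.069 ] [0. 0.]
cap 749 [378.4  98.2] zt 0.0574 rect [ 521.3 -123.7] [21.2 23.4] 2.77
cap 785 [487.   99.2] zt 0.0574 rect [ 521.2 -123.1] [20.7 23.5] 0.51
  tri [ 0.5216 -0.1233  0.0451] [0. 0.]
teal 943 [379.6 159.1] zt 0.0595 rect [ 469.2 -125.7] [80.5 31.2] 2.57
teal 1427 [488.7 148.5] zt 0.0597 rect [ 469.2 -125.2] [80.3 31.4] 2.3
  tri [ 0.4733 -0.1235  0.0612] [0.0049 0.0049]
lid z 0.02681349329345145
lid z 0.02684486039580053
```

Agreed positions:
- Brick: (0.502, 0.0725), yaw 4°.
- Jar: (0.474, −0.0275).
- Bottle centre: (0.480, −0.125), yaw 2.5°.

Next, the brick.

```bash
cat >> h.py <<'E'
def say(t):
    o=observe();print(t,'t%.2f'%o['time_s'],np.round(o['eef_pos'],4),'jaw %.1f'%jaw(o['tcp_rot']),'F',np.round(o['ft_force'],1),'open %.4f'%o['opening'])
def snap(n,cam='wrist'):
    im,d=get_image(cam);cv2.imwrite('pics/%s.png'%n,im[:,:,::-1]);np.savez('pics/%s.npz'%n,p=im,d=d)
E
python3 -W ignore - <<'E'
from h import *
gripper_to(.065,30)
movep([.502,.0725,.10],down(-86));say('above')
r=move_l([.502,.0725,.05],feed=.1)
r=move_l([.502,.0725,.020],feed=.03,max_force=4);say(r)
if r: 
    z=observe()['eef_pos'][2];move_l([.502,.0725,z+.004],feed=.05)
gripper_to(.03,30);say('shut')
p=observe()['eef_pos']
move_l([p[0],p[1],.20],feed=.2);hold(.1);say('lift');snap('b1')
E
```

```text
above t4.50 [0.5029 0.0724 0.1012] jaw -86.0 F [0.6 0.1 0. ] open 0.0652
False t6.30 [0.5022 0.0725 0.0202] jaw -86.0 F [-0.8 -0.   0.8] open 0.0649
shut t6.61 [0.5046 0.0726 0.0229] jaw -86.0 F [-2.4 -1.1 14.6] open 0.0446
lift t7.76 [0.5034 0.0726 0.1981] jaw -86.0 F [-0.2  0.1 -1.9] open 0.0446
```

View pics/b1.png

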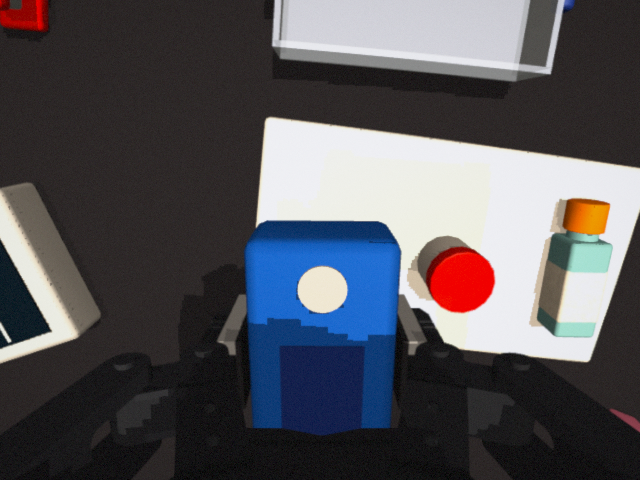

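The brick is held straight and centred at (322,320). Carrying it to the tote.

```bash
python3 -W ignore - <<'E'
from h import *
movep([.69,.019,.16],down(-90));say('over')
r=move_l([.69,.019,.016],feed=.12,max_force=6);say(r)
gripper_to(.07);say('open')
move_l([.69,.019,.15],feed=.25)
gripper_to(.065)
movep([.62,.0,.22],down(-90));snap('b2')
# jar
movep([.474,-.0275,.13],down(-90));say('jar above')
r=move_l([.474,-.0275,.034],feed=.08,max_force=5);say(r)
gripper_to(.03,25);say('shut')
p=observe()['eef_pos'];move_l([p[0],p[1],.20],feed=.2);hold(.1);say('lift');snap('j1')
E
```

```text
over t8.62 [0.689  0.0194 0.1593] jaw -90.0 F [-0.7  0.7 -1.2] open 0.0447
False t9.97 [0.691  0.0189 0.0173] jaw -90.0 F [ 0.3  0.5 -0.5] open 0.0447
open t10.33 [0.6903 0.019  0.0165] jaw -90.0 F [ 0.1 -0.5 -0.3] open 0.0701
jar above t12.50 [ 0.4753 -0.0276  0.1303] jaw -90.0 F [1.1 0.7 0. ] open 0.0651
False t13.85 [ 0.4746 -0.0276  0.0346] jaw -90.0 F [ 0.6 -0.1  0.6] open 0.0654
shut t14.16 [ 0.4745 -0.0276  0.0347] jaw -90.0 F [-2.1  0.4  4.2] open 0.0450
lift t15.24 [ 0.4734 -0.0274  0.1981] jaw -90.0 F [-0.1  0.3 -0.4] open 0.0454
```

View pics/b2.png

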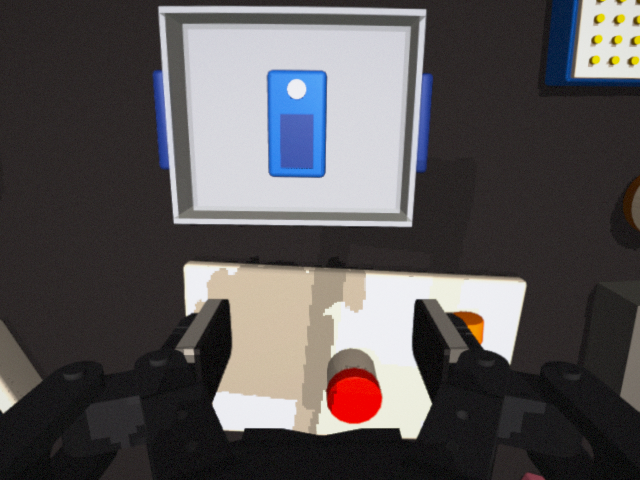

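View pics/j1.png

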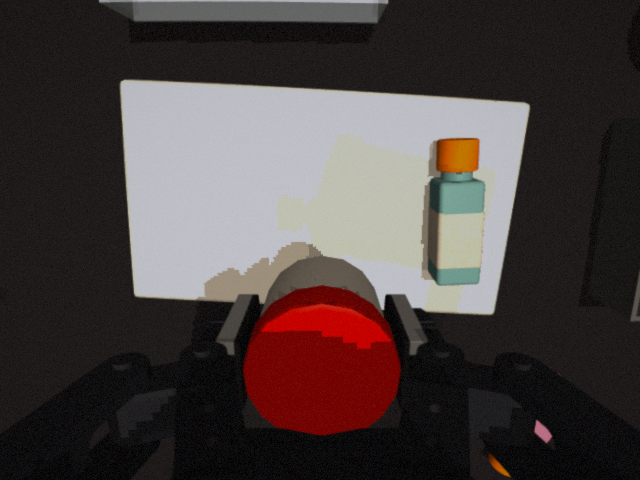

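The brick lies flat in the tote at (297,122), and the jar is held upright at (322,360). Now the jar goes to the bin.

```bash
python3 -W ignore - <<'E'
from h import *
movep([.475,-.352,.17],down(-90));say('over')
r=move_l([.475,-.352,.020],feed=.12,max_force=6);say(r)
gripper_to(.075);say('open')
move_l([.475,-.352,.16],feed=.2)
movep([.40,-.30,.25],down(-90));hold(.1);snap('j2')
gripper_to(.05)
movep([.40,-.13,.25],down(-90));hold(.2)
T=get_calibration('wrist')['world_from_camera'];im,d=get_image('wrist')
np.savez('pics/s1.npz',p=im,d=d,T=T);cv2.imwrite('pics/s1.png',im[:,:,::-1]);say('view')
c=get_calibration('wrist')
m=big(mask(im,[5,150,120],[22,255,255],(200,0,440,300)));ys,xs=np.nonzero(m);w=deproj(c,np.c_[xs,ys],d[ys,xs],T);print('cap',len(xs),xs.mean(),ys.mean(),w.mean(0))
m=mask(im,[75,40,60],[97,255,255],(200,0,440,300));ys,xs=np.nonzero(m);w=deproj(c,np.c_[xs,ys],d[ys,xs],T);q=w[w[:,2]>.05];rc=cv2.minAreaRect((q[:,:2]*1000).astype(np.float32));print('body',rc)
E
```

```text
over t16.52 [ 0.4754 -0.3509  0.17  ] jaw -90.0 F [ 0.6  0.1 -0.5] open 0.0453
False t17.93 [ 0.4756 -0.3526  0.021 ] jaw -90.0 F [-0.1 -0.5 -0.6] open 0.0452
open t18.32 [ 0.4751 -0.3521  0.0203] jaw -90.0 F [-0.1 -0.3  0.9] open 0.0749
view t21.23 [ 0.4    -0.1312  0.2499] jaw -90.1 F [-0.4  0.3 -0.3] open 0.0500
cap 1062 309.82015065913373 53.015065913371 [ 0.52075175 -0.12397903  0.05648187]
body ((469.54107666015625, -126.20189666748047), (81.22930908203125, 31.142988204956055), 2.6369972229003906)
```

View pics/j2.png

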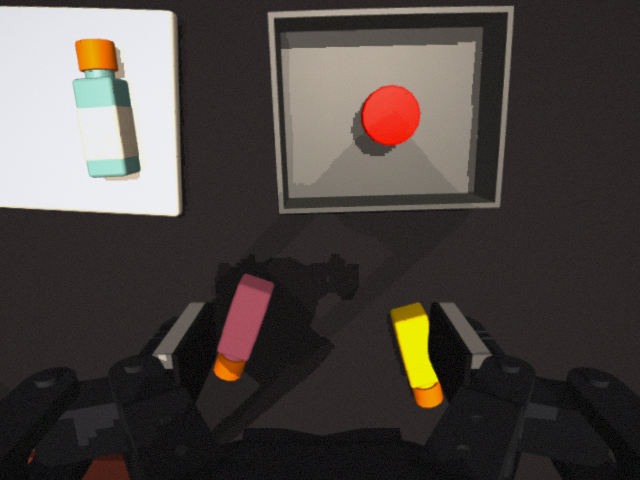

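View pics/s1.png

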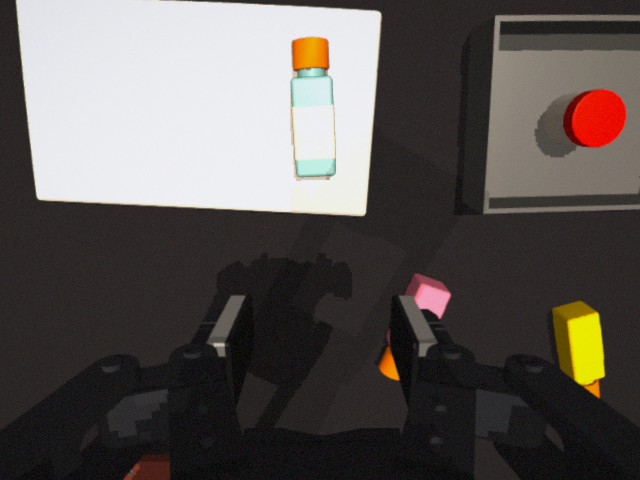

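The jar stands in the bin at (391,115) in j2. The bottle is undisturbed, at (313,110) in s1, so I'll grasp it now.

```bash
python3 -W ignore - <<'E'
from h import *
gripper_to(.055,45)
movep([.480,-.1255,.11],down(-87.4));say('above')
r=move_l([.480,-.1255,.029],feed=.07,max_force=5);say(r)
gripper_to(.02,45);say('shut')
p=observe()['eef_pos'];move_l([p[0],p[1],.20],feed=.15);hold(.2);say('lift');snap('s2');snap('s2s','scene')
E
```

```text
above t22.15 [ 0.4801 -0.1256  0.1106] jaw -87.4 F [ 0.2 -0.2  1.1] open 0.0549
False t23.46 [ 0.4805 -0.1257  0.0295] jaw -87.4 F [ 0.3 -0.1  0.1] open 0.0548
shut t23.79 [ 0.4806 -0.1258  0.0297] jaw -87.4 F [0.3 1.1 3.7] open 0.0312
lift t25.28 [ 0.4802 -0.1256  0.1991] jaw -87.4 F [ 0.2 -0.4 -1.3] open 0.0314
```

View pics/s2.png

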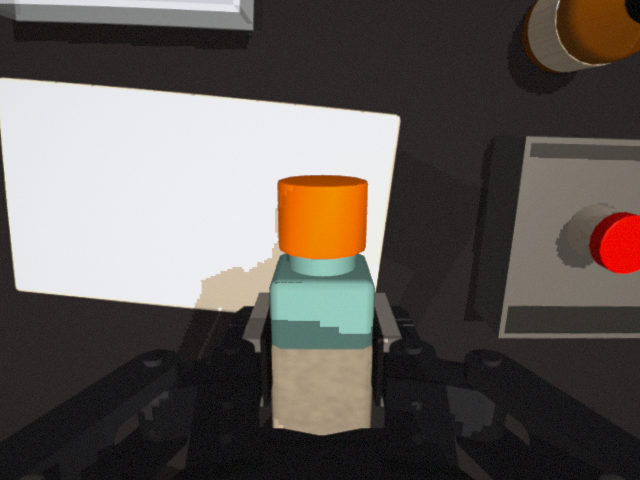

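View pics/s2s.png

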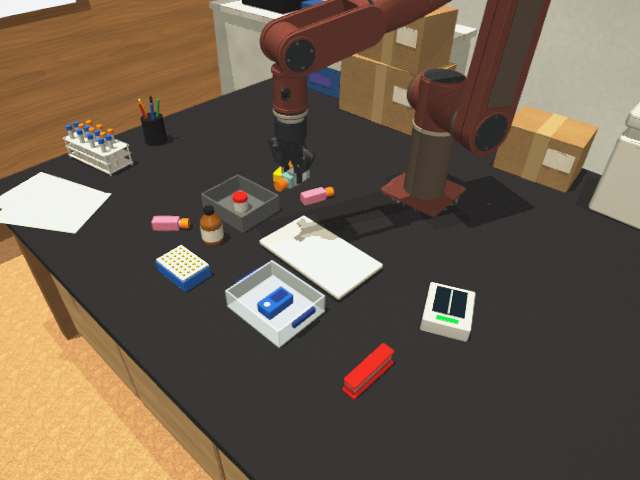

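The bottle is gripped squarely, with its cap at (322,215) in the wrist view. The scene view shows the brick in the tote and the jar in the bin. Now I'll carry it to the reader.

```bash
python3 -W ignore - <<'E'
from h import *
movep([.425,.3335,.20],down(-67));hold(.2);say('over')
move_l([.425,.3335,.133],feed=.08);hold(.5);say('there')
c=get_calibration('wrist');T=c['world_from_camera'];im,d=get_image('wrist')
np.savez('pics/f1.npz',p=im,d=d,T=T);cv2.imwrite('pics/f1.png',im[:,:,::-1])
snap('f1s','scene');snap('f1t','top')
def fit(m,zmin):
    ys,xs=np.nonzero(m);k=d[ys,xs]>0;w=deproj(c,np.c_[xs,ys][k],d[ys,xs][k],T);return w[w[:,2]>zmin]
cap=fit(big(mask(im,[5,150,100],[22,255,255])),.12);print('cap',cap.mean(0),np.percentile(cap[:,2],[5,50,95]))
b=fit(big(mask(im,[70,40,40],[97,255,255])),.12);print('teal',b.mean(0),np.percentile(b[:,2],[5,50,95]))
A=np.c_[b[:,:2]-b[:,:2].mean(0),np.ones(len(b))];z=b[:,2];k=abs(z-np.median(z))<.005
co=np.linalg.lstsq(A[k],z[k],rcond=None)[0];u=np.array([np.cos(np.radians(23)),np.sin(np.radians(23))])
print('slope along deg',np.degrees(np.arctan(co[:2]@u)),'across',np.degrees(np.arctan(co[:2]@[-u[1],u[0]])))
im=np.load('pics/f1s.npz');cs=get_calibration('scene');m=big(mask(im['p'],[5,150,120],[22,255,255],(380,200,520,330)))
ys,xs=np.nonzero(m);print('scene cap px',xs.mean(),ys.mean(),deproj(cs,np.c_[xs,ys],im['d'][ys,xs]).mean(0))
m=big(mask(im['p'],[45,120,80],[75,255,255],(410,280,490,345)));ys,xs=np.nonzero(m);print('lamp',deproj(cs,np.c_[xs,ys],im['d'][ys,xs]).mean(0))
E
```

```text
over t27.27 [0.4256 0.3327 0.2   ] jaw -67.1 F [ 1.   0.2 -1.3] open 0.0315
there t28.76 [0.425  0.3335 0.1331] jaw -67.0 F [-0.2 -0.1 -0.5] open 0.0313
cap [0.46439177 0.34886257 0.15694901] [0.14792764 0.15840106 0.16086164]
teal [0.44007641 0.33866276 0.16008523] [0.15163653 0.16179717 0.16299622]
slope along deg -5.811708623159207 across -0.03748888230557212
scene cap px 456.6683937823834 282.2642487046632 [0.46758514 0.35170029 0.14894912]
lamp [0.47740235 0.35600451 0.0444723 ]
```

View pics/f1.png

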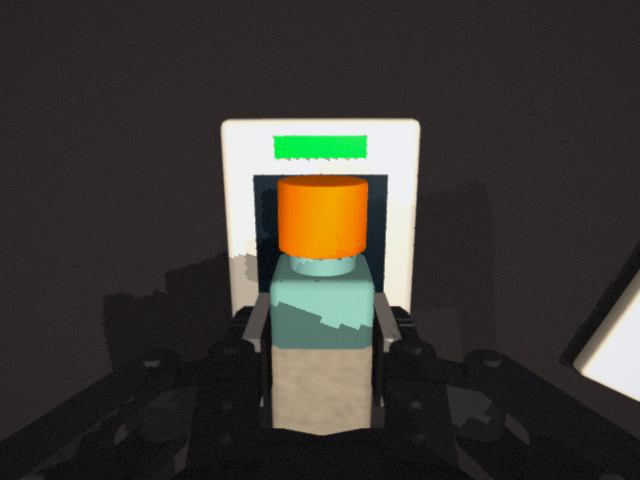

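View pics/f1s.png

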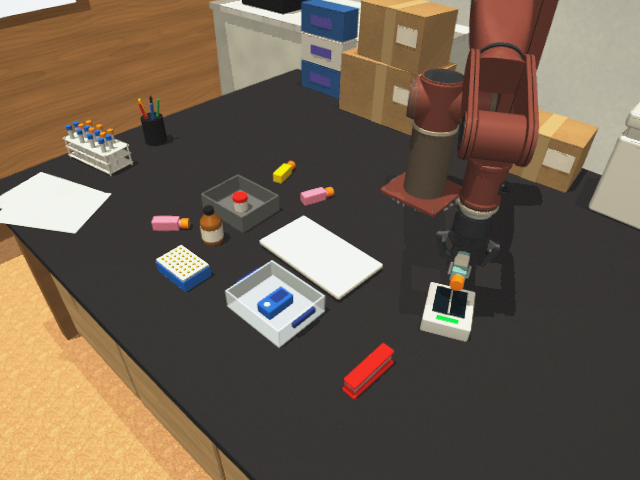

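View pics/f1t.png

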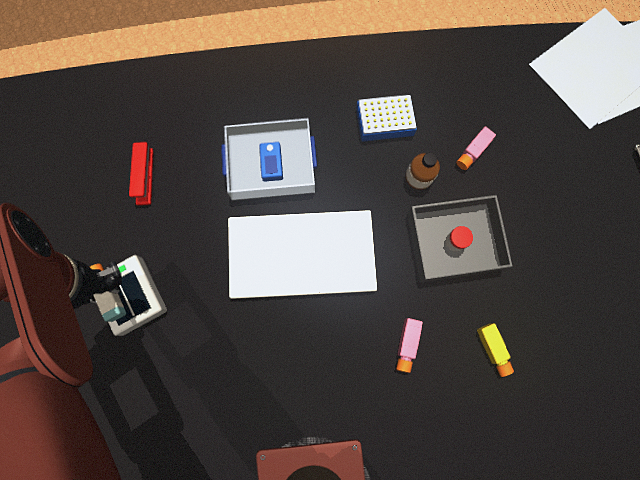

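In the wrist view the cap (322,215) lies in line with the lamp (320,147), and the edges are parallel to the housing. The scene and top views show the brick and jar in their bins and nothing else moved. The height step from cap top to body top is 2.1 mm, the same as when the bottle lay flat, so it is level. The −5.8° slope fit looks skewed by neck and front-face pixels. I'll re-check it on the flat top, then hand in.

```bash
python3 -W ignore - <<'E'
from h import *
f=np.load('pics/f1.npz');c=get_calibration('wrist');u=np.array([np.cos(np.radians(23)),np.sin(np.radians(23))])
ys,xs=np.mgrid[295:420:3,285:360:3];ys=ys.ravel();xs=xs.ravel()
w=deproj(c,np.c_[xs,ys],f['d'][ys,xs],f['T']);A=np.c_[w[:,:2]-w[:,:2].mean(0),np.ones(len(w))];co=np.linalg.lstsq(A,w[:,2],rcond=None)[0]
sl=np.degrees(np.arctan(co[:2]@u));print('top z',np.median(w[:,2]),'slope',sl)
m=big(mask(f['p'],[45,120,80],[75,255,255],(220,100,420,170)));ys,xs=np.nonzero(m);w=deproj(c,np.c_[xs,ys],f['d'][ys,xs],f['T']);L=w.mean(0);print('lamp',L,'glass est',L[:2]-.058*u)
say('end')
if abs(sl)<4: job_done();print('done')
E
```

```text
top z 0.1624860143209067 slope 4.314806323656979
lamp [0.47737829 0.35542978 0.04837478] glass est [0.42398901 0.33276737]
end t28.91 [0.425  0.3335 0.133 ] jaw -67.0 F [-0.2 -0.1 -1.4] open 0.0314
```

```bash
python3 -W ignore - <<'E'
from h import *
c=get_calibration('wrist')
f=np.load('pics/f1.npz')
for y in range(275,425,10):
    xs=np.arange(300,345);w=deproj(c,np.c_[xs,np.full(45,y)],f['d'][y,300:345],f['T']);print(y,'x %.4f z %.4f sd %.4f'%(w[:,0].mean(),np.median(w[:,2]),w[:,2].std()))
print('lying, s1')
g=np.load('pics/s1.npz')
for y in range(40,180,8):
    xs=np.arange(300,325);w=deproj(c,np.c_[xs,np.full(25,y)],g['d'][y,300:325],g['T']);print(y,'x %.4f z %.4f'%(w[:,0].mean(),np.median(w[:,2])))
print('cap profile held')
for y in range(180,256,8):
    xs=np.arange(316,328);w=deproj(c,np.c_[xs,np.full(12,y)],f['d'][y,316:328],f['T']);print(y,'x %.4f z %.4f'%(w[:,0].mean(),np.median(w[:,2])))
E
```

```text
275 x 0.4482 z 0.1569 sd 0.0178
285 x 0.4461 z 0.1615 sd 0.0005
295 x 0.4434 z 0.1622 sd 0.0005
305 x 0.4415 z 0.1622 sd 0.0170
315 x 0.4374 z 0.1622 sd 0.0006
325 x 0.4343 z 0.1621 sd 0.0006
335 x 0.4313 z 0.1623 sd 0.0005
345 x 0.4282 z 0.1623 sd 0.0006
355 x 0.4252 z 0.1628 sd 0.0005
365 x 0.4219 z 0.1625 sd 0.0004
375 x 0.4186 z 0.1626 sd 0.0005
385 x 0.4153 z 0.1625 sd 0.0005
395 x 0.4136 z 0.1627 sd 0.0169
405 x 0.4101 z 0.1626 sd 0.0169
415 x 0.4049 z 0.1626 sd 0.0004
lying, s1
40 x 0.5300 z 0.0559
48 x 0.5244 z 0.0561
56 x 0.5187 z 0.0563
64 x 0.5131 z 0.0564
72 x 0.5062 z 0.0528
80 x 0.5013 z 0.0585
88 x 0.4955 z 0.0589
96 x 0.4889 z 0.0590
104 x 0.4839 z 0.0591
112 x 0.4776 z 0.0592
120 x 0.4721 z 0.0590
128 x 0.4661 z 0.0592
136 x 0.4600 z 0.0591
144 x 0.4539 z 0.0591
152 x 0.4478 z 0.0591
160 x 0.4416 z 0.0588
168 x 0.4366 z 0.0589
176 x 0.4276 z 0.0559
cap profile held
180 x 0.4730 z 0.1485
188 x 0.4722 z 0.1600
196 x 0.4702 z 0.1602
204 x 0.4681 z 0.1604
212 x 0.4660 z 0.1602
220 x 0.4639 z 0.1606
228 x 0.4617 z 0.1605
236 x 0.4595 z 0.1601
244 x 0.4573 z 0.1604
252 x 0.4550 z 0.1603
```

The held profile is flat: 0.1622 to 0.1626 m over about 40 mm, which is less than 1° of tilt. Both earlier slope fits were thrown off, the second one by a few depth dropouts. Handing in.

```bash
python3 -W ignore - <<'E'
from h import *
say('end');job_done();say('after')
E
```

```text
end t28.91 [0.425  0.3335 0.133 ] jaw -67.0 F [-0.2 -0.1 -1.4] open 0.0314
the job is handed in; nothing more can be done
the job is handed in; nothing more can be done
```

The job is handed in, at 28.9 s on the robot clock. The blue brick is in the clear tote, the red-lidded jar is upright in the grey bin, and the orange-capped bottle is held over the reader. No verdict is reported back, so what follows are my own checks from before handing in.

- **Bottle position:** its centre is at about (0.425, 0.3335, 0.145) m. That is about 10 cm above the glass and within about 2 mm of the glass centre, estimated as (0.424, 0.333). It lies along the white line at about 23°, cap towards the green lamp, gripped at 31 mm opening.
- **Level:** the height profile along the bottle is flat to less than 1°, and the cap-to-body step is about the same as when it lay on the lid.
- **Left alone:** in the last top and scene pictures the stapler, brown bottle and tip box look unmoved.

**Checks that disagreed:**
- Two quick slope fits gave −5.8° and +4.3°. The first was skewed by neck and front-face pixels, the second by depth dropouts; the row-by-row profile replaced them.
- Wrist-camera depth read about 2 mm high, and some scene-camera positions differed from the top camera by 2–5 mm. Both are well inside the tolerances.
- When closing on the brick, the fingertips pressed the lid lightly, at about 15 N.

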